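# Gauge a glass ornament blank and sort it

### The job

Take the straight-sided, long-necked glass blank that stands nearer the steel slot gauge and, keeping it upright, lower it gently into the middle of the gauge's slot until it either goes well down between the two bars or comes to rest on top of them. If it goes in, stand it upright in the longer compartment of the wooden tray; if it stops on the bars, stand it upright in the shorter compartment. Do not drop it, and leave the other blank standing where it is.

Things in the scene. Friction and masses are not known exactly. Their poses are not given: they have to be found in the camera images.
- blank_a: one of two upright amber glass blanks, 115 mm tall: round straight body 34 or 46 mm across (the gauge tells) up to 60 mm, with a 4 mm chamfer at the flat foot, shoulder to 72 mm, then a neck 16 mm across to the top, for gripping. 50 to 100 g. Origin: centre of the foot, z up. Either blank may be the nearer (about 0.16 m from the gauge's centre, the other 0.31 m)
- blank_b: one of two upright amber glass blanks, 115 mm tall: round straight body 34 or 46 mm across (the gauge tells) up to 60 mm, with a 4 mm chamfer at the flat foot, shoulder to 72 mm, then a neck 16 mm across to the top, for gripping. 50 to 100 g. Origin: centre of the foot, z up. Either blank may be the nearer (about 0.16 m from the gauge's centre, the other 0.31 m)
- gauge: slot gauge fixed on the bench: dark steel base 110 x 110 x 10 mm, two parallel steel bars 100 mm long (along x), 28 mm wide, tops 46 mm above the bench. Slot between them 42 mm wide, centred, floor 10 mm above the bench: a 34 mm body goes to the floor, a 46 mm one stops with its foot about 44 mm above the bench. Origin: centre of the underside; x along the slot, z up
- tray: wooden tray fixed on the bench, turned any way: 230 x 130 mm, walls and one divider 5 mm thick, 40 mm high, floor 5 mm thick. Origin: centre of the underside, x along the long side, z up. Longer compartment (blanks that go in): x -20 to +110 mm, centre x +45; shorter (blanks that do not): x -110 to -25 mm, centre x -67.5; both y -60 to +60 mm

How it is judged:
By the outcome, as a careful person would: the job done as asked, in the order asked, and still so for the second after the job is handed in, with the robot touching nothing.
It also fails if it takes over 48 s, if anything falls off the work surface, if the arm or the gripper's body presses on something with over 40 N, if the wrist force passes 120 N, or if a joint passes its speed limit or range.

### The arm

A 6-joint arm with a two-finger parallel gripper is mounted at the origin on the work surface. World frame = base frame: x ahead of the robot, y to its left, z up, the work surface at z = 0. Lengths are in mm, angles in rad, forces in N, time in s.
With the tool pointing down it reaches from about 350 to 975 mm from the base axis. Payload 7.1 kg.
Tool frame: the origin (TCP) lies on the front face of the gripper's body, between the roots of the fingers; the fingertips stand 80 mm ahead of it and the grasp point (between the pads) lies 61 mm ahead of it (env.tips_ahead is the distance from the TCP to the fingertips, in mm); z points along the fingers, y is the line along which they close (so a half turn about z gives the same grasp; the last joint's range is limited). The gripper opens to 88 mm and grips with 3 to 60 N. Pads are 20 mm wide; open, the fingers measure 115 mm over their backs; the gripper's body (75 mm by 178 mm) begins 61 mm behind the grasp point.
Start: joints at [1.185, 0.423, 1.63, -0, 1.089, -0.019], TCP at [224.112, 583.42, 302.675] pointing down, gripper open.
Joint ranges: [-3, 3], [-0.9, 2.11], [0.09, 2.58], [-1.31, 4.45], [0.11, 2.69], [-2.54, 2.54]. Speed limits (rad/s): [2.39, 2.39, 3.01, 3.14, 3.14, 3.14].

### API

Orientations are given as a unit quaternion [x, y, z, w].
In Python, from station import env gives the robot as it stands. Calls block until the motion is done:
- env.reach(position, orientation): joint-space move of the TCP to a pose.
- env.move_l(position, rot=None, rate=150, f_stop=None): straight line of the TCP; rot=None keeps the orientation; rate is the mean speed in mm/s. With f_stop (N) it stops when the force on the tool has changed by that much, and returns True; else False.
- env.move_joints(angles): joint-space move.
- env.set_gripper(opening): finger opening in mm; the grip force is fixed at half the most; returns when the fingers have stopped.
- env.hold(seconds).
- env.ik(position, orientation): joint angles nearest the present ones, or None.
- env.read_state(): the state.
- env.camera(name): name is "scene" or "top" or "wrist"; returns the picture (480x640x3 uint8, blue, green, red); there is no depth.
- env.camera_params(name): a dict with "fx", "fy", "cx", "cy" (pixels), "pose" (4x4, takes a point from camera to world coordinates); the wrist camera has in their place "tool_from_camera" (4x4, takes a point from camera to tool coordinates, whose origin is the TCP and whose axes are the flange's). Camera axes: x right, y up, looking along -z (the intrinsics and any distortion apply to the point x, -y, -z); pixel columns grow to the right and rows downward; lengths in mm; the calibration is good to about 2 mm. The wrist camera is an equidistant fisheye: a pixel r from the principal point sees the ray r / f radians off the axis. A picture is of the moment at which its call begins: read the wrist's pose just before it. camera_params takes no time and is no camera call.
A pose or a line that the arm cannot do raises env.IKError and nothing moves.
- env.sign_off(): hands the job in; it is judged then, once.
The state is a dict: "time_s": time; "qpos": joint angles; "dq": joint speeds; "tau": joint torques, N m; "tool_pos": TCP position; "orientation": TCP orientation; "force": force on the tool from outside, world axes, zero at the start; "wrist_torque": the same for the moment, N m; "width": finger opening in mm; "grip_force": force on a finger pad.
Only numpy, scipy, OpenCV 4.12 (cv2) and the standard library are available. Lean on these libraries where they do the work, as an engineer would, in place of code of your own. Each camera call takes 0.05 s, during which the arm holds its last target. There are 200 camera calls.

## Working session

There is one attempt and no reset: what is moved stays moved. The work goes in short steps, each a Python script; the robot and the scene stay as the last script left them, time stands still between calls to the robot, and variables do not carry over. Pictures are saved under pics/ and viewed, at most 10 in all, crops included, and the job is handed in when it is done.

```bash
mkdir -p pics; ls
python3 - <<'E'
from station import env
import cv2,numpy as np
np.set_printoptions(precision=3,suppress=True)
for n in("top","scene"):
    cv2.imwrite(f"pics/{n}1.png",env.camera(n)); print(n,env.camera_params(n))
s=env.read_state();print(s["time_s"],s["orientation"],env.camera_params("wrist"))
E
```

```text
pics
station.py
top {'fx': 515.2920928866641, 'fy': 515.2920928866641, 'cx': 312.37553833924375, 'cy': 241.70842961317805, 'pose': array([[  -0.004,    0.997,   -0.075,  420.088],
       [  -1.   ,   -0.003,    0.015,   48.445],
       [   0.015,    0.075,    0.997, 1024.536],
       [   0.   ,    0.   ,    0.   ,    1.   ]])}
scene {'fx': 522.9501001799123, 'fy': 522.9501001799123, 'cx': 331.74771878308195, 'cy': 235.56014827506996, 'pose': array([[   0.665,   -0.541,    0.514, 1106.652],
       [   0.746,    0.474,   -0.467, -489.601],
       [   0.01 ,    0.694,    0.719,  850.01 ],
       [   0.   ,    0.   ,    0.   ,    1.   ]])}
0.1 [ 0.182  0.983 -0.001 -0.   ] {'fx': 371.64829954431775, 'fy': 371.64829954431775, 'cx': 319.153208748255, 'cy': 236.2861891612762, 'tool_from_camera': array([[  0.002,   0.955,   0.297,  82.644],
       [  1.   ,  -0.002,  -0.001,  -0.829],
       [ -0.   ,   0.297,  -0.955, -82.297],
       [  0.   ,   0.   ,   0.   ,   1.   ]])}
```

View pics/top1.png

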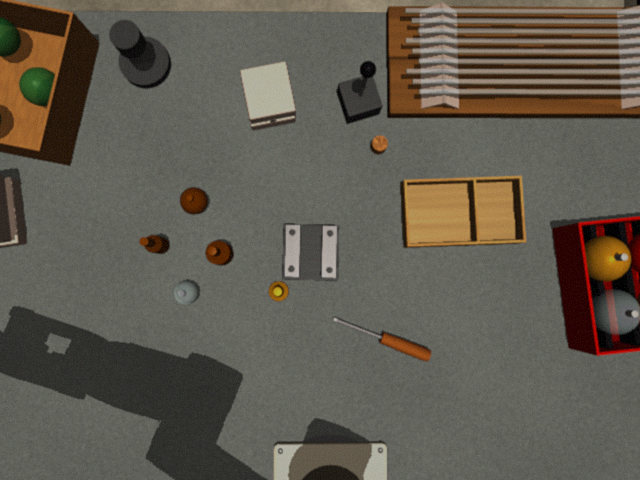

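View pics/scene1.png

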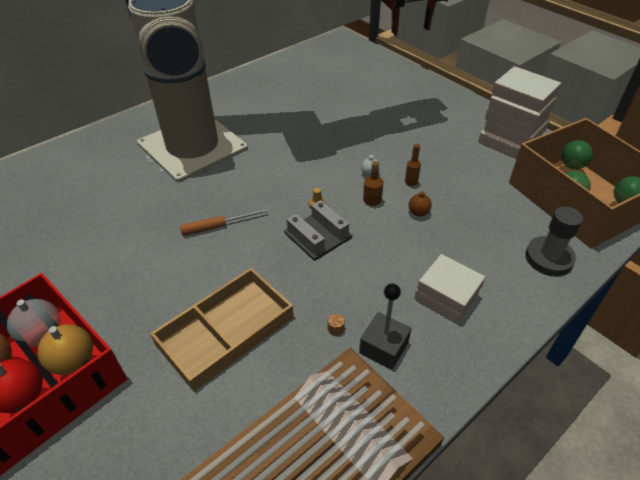

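The top view shows the gauge at about (311,251), the nearer blank at (218,252), the far blank at (155,243) and the tray at (464,211), with its longer compartment on the left. Next I'll enlarge these areas.

Run:
```python
import cv2,numpy as np
t=cv2.imread("pics/top1.png");s=cv2.imread("pics/scene1.png")
r=lambda i,k:cv2.resize(i,None,fx=k,fy=k,interpolation=cv2.INTER_CUBIC)
g=lambda i:np.clip(i*1.5,0,255).astype(np.uint8)
cv2.imwrite("pics/c1.png",g(r(t[205:305,135:345],3.8)))
a=g(r(t[165:255,395:535],4)); b=g(r(s[135:265,280:440],4))
cv2.imwrite("pics/c2.png",a);cv2.imwrite("pics/c3.png",b)
```

```text
(no output)
```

View pics/c1.png

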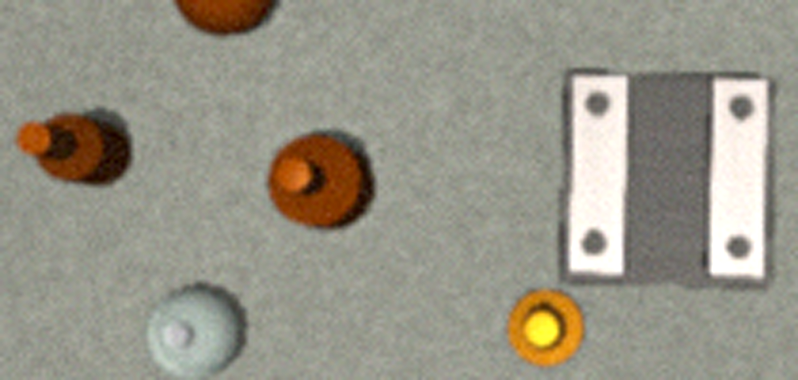

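View pics/c2.png

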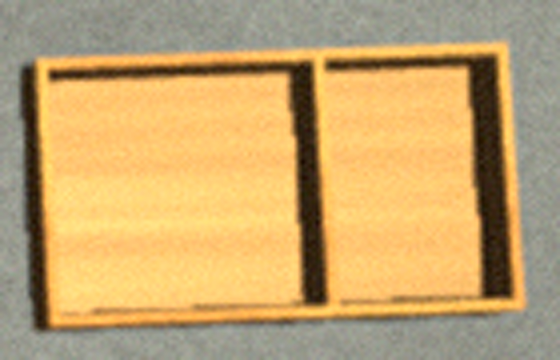

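View pics/c3.png

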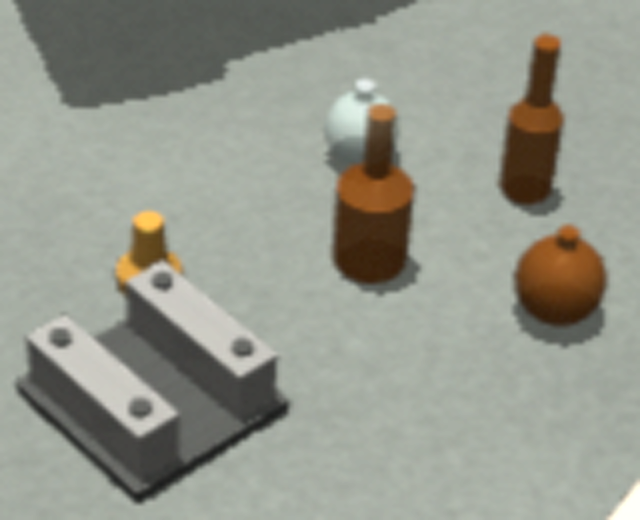

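The crops show:
- **Nearer blank:** its neck top is at c1 (295,172).
- **Far blank:** its neck top is at c1 (34,137).
- **Gauge:** the bar tops and holes are clear in both c1 and c3.
- **Tray:** the rim corners in c2 are (38,60), (508,43), (525,309) and (48,326). The longer compartment is on the left.

```bash
cat > h.py <<'E'
from station import env
import numpy as np
np.set_printoptions(precision=1,suppress=True)
def proj(n,px,z):
    p=env.camera_params(n);T=p["pose"];o=[]
    for u,v in px:
        d=T[:3,:3]@[(u-p["cx"])/p["fx"],-(v-p["cy"])/p["fy"],-1]
        o.append((T[:3,3]+d*(z-T[2,3])/d[2])[:2])
    return np.array(o)
def un(pts,k,x0,y0): return [((x+.5)/k-.5+x0,(y+.5)/k-.5+y0) for x,y in pts]
E
python3 - <<'E'
from h import *
c1=lambda p,z:proj("top",un(p,3.8,135,205),z)
c3=lambda p,z:proj("scene",un(p,4,280,135),z)
n=c1([(295,172),(34,137)],115);print("necks",n,c3([(382,113),(547,43)],115))
h=c1([(598,103),(741,106),(594,241),(739,246)],46);print("holes",h,h.mean(0))
b=c1([(574,75),(768,80),(568,272),(764,277)],46);print("bars",b,b.mean(0))
s=c1([(628,75),(622,274),(714,78),(709,274)],46);print("slot",s,s.mean(0))
hs=c3([(62,337),(163,280),(140,407),(242,347)],46);print("scene holes",hs,hs.mean(0))
t=proj("top",un([(38,60),(508,43),(525,309),(48,326)],4,395,165),40);print("tray",t,t.mean(0),np.linalg.norm(t[1]-t[0]),np.linalg.norm(t[3]-t[0]))
print("dist",np.linalg.norm(n-h.mean(0),axis=1))
print("stub",c1([(545,327)],20))
E
```

```text
necks [[474.1 211.2]
 [490.7 332.1]] [[475.9 213.5]
 [492.8 333.5]]
holes [[512.5  72.4]
 [510.8   0.6]
 [443.3  74.4]
 [440.6   2. ]] [476.8  37.4]
bars [[526.6  84.4]
 [523.9 -13. ]
 [427.9  87.4]
 [425.1 -10.3]] [475.9  37.1]
slot [[526.6  57.3]
 [426.9  60.5]
 [525.   14.1]
 [426.7  17.1]] [476.3  37.2]
scene holes [[441.1   5.9]
 [442.7  78.1]
 [510.2   3.6]
 [512.2  75.3]] [476.6  40.7]
tray [[ 614.  -144.8]
 [ 622.2 -374.4]
 [ 492.4 -378.2]
 [ 484.8 -147.5]] [ 553.4 -261.2] 229.67627755661073 129.24542306439116
dist [173.9 295. ]
stub [[400.2 100.1]]
```

Both cameras agree to about 3 mm, and the tray and bar sizes match those given. The slot clearance is small, so I'll take one wrist view with both the blank and the gauge in it to refine.

```bash
cat >> h.py <<'E'
from scipy.spatial.transform import Rotation as R
def wproj(st,px,z):
    p=env.camera_params("wrist");C=p["tool_from_camera"];Rt=R.from_quat(st["orientation"]).as_matrix()
    o=np.array(st["tool_pos"])+Rt@C[:3,3];out=[]
    for u,v in px:
        a,b=u-p["cx"],v-p["cy"];r=np.hypot(a,b);th=r/p["fx"]
        d=Rt@C[:3,:3]@[np.sin(th)*a/r,-np.sin(th)*b/r,-np.cos(th)]
        out.append((o+d*(z-o[2])/d[2])[:2])
    return np.array(out)
E
python3 - <<'E'
from h import *
import cv2,json
q0=np.array(env.read_state()["qpos"])
for q in([1,0,0,0],[0,1,0,0]):
    print(q,[env.ik(p,q) for p in([475,120,330],[475,212,158],[477,38,170],[530,-306,158])])
q=[0,1,0,0]
env.reach([475,120,330],q)
s=env.read_state();im=env.camera("wrist")
json.dump({k:list(map(float,s[k])) for k in("tool_pos","orientation")},open("w1.json","w"))
cv2.imwrite("pics/w1.png",im);print(s["time_s"],s["tool_pos"],s["orientation"])
E
```

```text
[1, 0, 0, 0] [array([ 0.2,  0.2,  1.9, -0. ,  1.1,  1.8]), array([ 0.4,  0.5,  1.9, -0. ,  0.7,  2. ]), array([ 0.1,  0.4,  2. , -0. ,  0.7,  1.6]), array([-0.5,  0.6,  1.7, -0. ,  0.8,  1. ])]
[0, 1, 0, 0] [array([ 0.2,  0.2,  1.9, -0. ,  1.1, -1.3]), array([ 0.4,  0.5,  1.9, -0. ,  0.7, -1.2]), array([ 0.1,  0.4,  2. , -0. ,  0.7, -1.5]), array([-0.5,  0.6,  1.7, -0. ,  0.8, -2.1])]
2.0083 [475.  120.6 330. ] [-0.  1.  0.  0.]
```

View pics/w1.png

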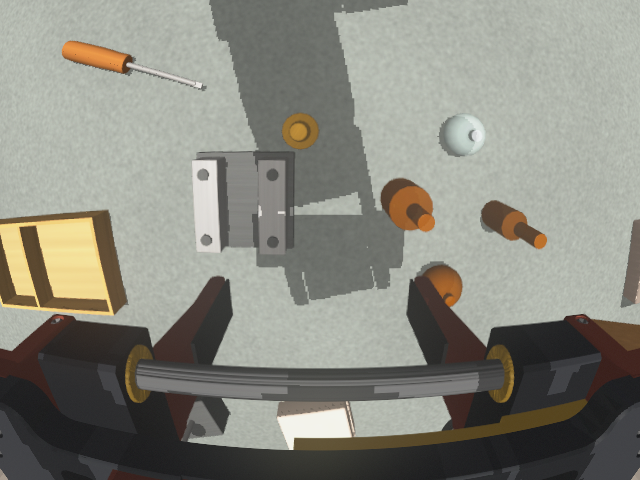

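The wrist view shows the gauge holes at (203,175), (206,240), (272,174) and (272,242), the near neck top at (426,222) and the far neck top at (541,241).

Run:
```python
from h import *
import json
s=json.load(open("w1.json"))
h=wproj(s,[(203,175),(206,240),(272,174),(272,242)],46);print(h,h.mean(0))
print(wproj(s,[(426,222),(541,241)],115), "sphere",wproj(s,[(447,300)],20))
```

```text
[[441.    1.4]
 [510.8  -0.6]
 [441.5  73.3]
 [512.7  71.2]] [476.5  36.3]
[[471.8 211.3]
 [489.  332.9]] sphere [[596.3 278.2]]
```

Run:
```python
from h import *
import cv2
q=(R.from_euler("z",-1.8,degrees=True)*R.from_quat([0,1,0,0])).as_quat()
env.reach([474,211.5,225],q)
print(env.move_l([474,211.5,158],rate=80,f_stop=8))
env.set_gripper(8)
s=env.read_state();print(s["time_s"],s["width"],s["grip_force"],s["tool_pos"])
env.move_l([474,211.5,258],rate=100)
env.move_l([476.5,37.5,258],rate=120)
env.move_l([476.5,37.5,216],rate=60)
s=env.read_state();print(s["time_s"],s["width"],s["grip_force"],s["tool_pos"],s["force"])
cv2.imwrite("pics/s2.png",cv2.resize(env.camera("scene")[80:290,240:480],None,fx=2.5,fy=2.5))
```

```text
False
4.775 15.08989609202032 29.99996066093445 [474.  211.5 158. ]
8.375 15.027365954004818 29.99979704618454 [476.7  37.5 216.1] [ 0.2 -0.2 -0.8]
```

View pics/s2.png

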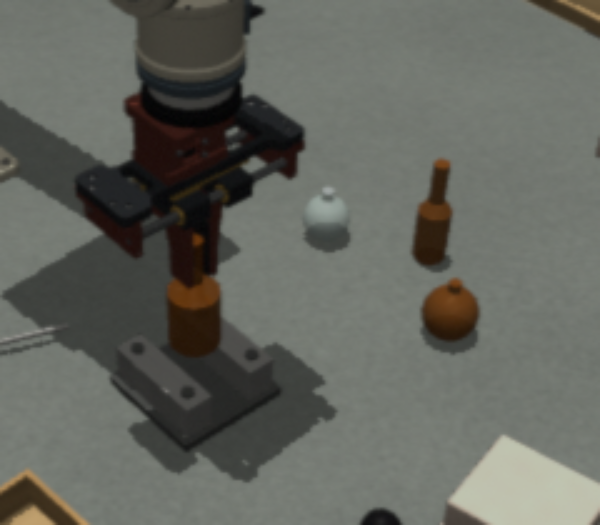

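The picture shows the blank held upright over the middle of the slot. I'll lower it gently.

Run:
```python
from h import *
import cv2
hit=env.move_l([476.5,37.5,169.5],rate=20,f_stop=3)
s=env.read_state();print(hit,s["time_s"],s["width"],s["tool_pos"],s["force"],s["wrist_torque"])
cv2.imwrite("pics/s3.png",cv2.resize(env.camera("scene")[80:290,240:480],None,fx=2.5,fy=2.5))
```

```text
True 9.4583 14.85511640038949 [476.4  37.3 200.6] [ 0.4 -2.   0.5] [-0.4 -0.2  0. ]
```

View pics/s3.png

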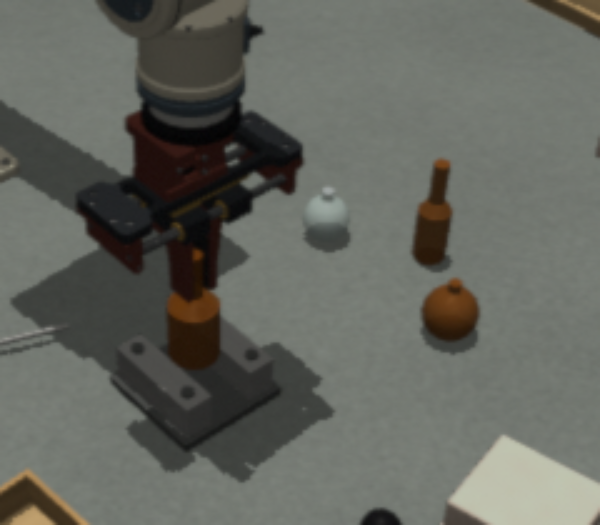

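It stopped at foot height of about 43 mm, which matches the 46 mm body. There is a −y side force though, so I'll shift that way and repeat to rule out hitting just one edge.

Run:
```python
from h import *
for y in (36.0,34.5):
    env.move_l([476.5,y,206],rate=30)
    hit=env.move_l([476.5,y,169.5],rate=15,f_stop=4)
    s=env.read_state();print(hit,s["time_s"],s["width"],s["tool_pos"],s["force"],s["wrist_torque"])
    if abs(s["force"][1])<0.5*abs(s["force"][2]): break
```

```text
True 10.6167 15.120596856590069 [476.6  36.3 200.9] [0.8 1.8 1.6] [ 0.4 -0.1 -0. ]
True 11.6 15.204037207180399 [476.6  34.5 203.1] [-0.3  1.1  3.6] [ 0. -0. -0.]
```

The side force reverses between y=37.5 and 36.0, so both bars stop it: this is the 46 mm body. I'll rest it once more, centred at 36.8, then take it to the shorter compartment.

Run:
```python
from h import *
import cv2
env.move_l([476.5,36.8,206],rate=30)
hit=env.move_l([476.5,36.8,180],rate=15,f_stop=4)
env.hold(0.3)
s=env.read_state();print(hit,s["time_s"],s["width"],s["tool_pos"],s["force"])
env.move_l([476.5,36.8,255],rate=80)
env.move_l([555.7,-328.6,255],rate=150)
env.move_l([555.7,-328.6,185],rate=80)
s=env.read_state();print(s["time_s"],s["width"],s["tool_pos"],s["force"])
cv2.imwrite("pics/s4.png",cv2.resize(env.camera("scene")[180:400,60:360],None,fx=2.5,fy=2.5))
```

```text
True 12.8583 14.91089888013742 [476.5  36.9 200.4] [-0.1  0.7  4.2]
17.3583 14.746720772474411 [ 556.  -328.8  185.5] [ 0.1  0.1 -1.2]
```

View pics/s4.png

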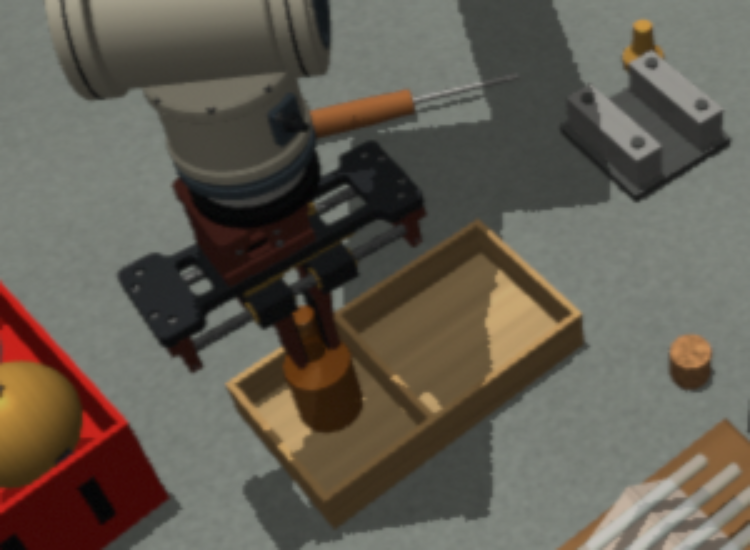

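The blank is over the shorter compartment. It looks slightly leaned, so I'll compare that with the perspective expected there.

Run:
```python
from h import *
import cv2
p=env.camera_params("scene");T=np.linalg.inv(p["pose"])
for z in(142,99,87,27):
    c=T@[556,-328.8,z,1];u=p["cx"]-p["fx"]*c[0]/c[2];v=p["cy"]+p["fy"]*c[1]/c[2]
    print(z,(u-60)*2.5,(v-180)*2.5)
```

```text
142 297.8083513971443 315.77854686804386
99 310.3485359174324 353.14575807720416
87 313.6954529617051 363.1188933122189
27 329.51775819863224 410.26615981755043
```

The expected line runs from (298,316) to (330,410), so the blank is upright within a degree or two. I'll set it down.

Run:
```python
from h import *
import cv2
hit=env.move_l([555.7,-328.6,156],rate=15,f_stop=3)
s=env.read_state();print(hit,s["time_s"],s["tool_pos"],s["force"])
if hit:
    env.set_gripper(50);env.hold(0.3)
    p=s["tool_pos"]
    env.move_l([p[0],p[1],290],rate=80)
    env.move_l([480,-100,330],rate=200)
    env.hold(0.3)
    s=env.read_state();print(s["time_s"],s["width"],s["force"])
    im=env.camera("scene")
    cv2.imwrite("pics/s5.png",im[100:420,60:480])
```

```text
True 18.75 [ 555.7 -328.6  163. ] [-0.5 -0.3  4.7]
23.1833 50.23092356153185 [-0.1 -0.2  0.2]
```

View pics/s5.png

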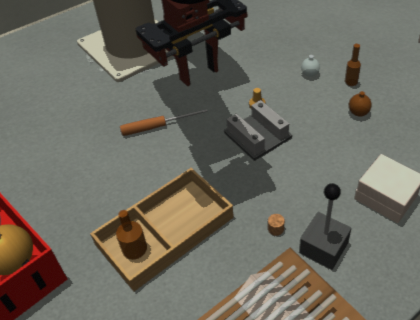

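The blank stands upright in the shorter compartment at (130,235), the other blank is untouched at (353,65), and the arm is clear of everything.

```bash
python3 -c "
from station import env
print(env.sign_off())"
```

```text
the job is handed in; nothing more can be done
None
```

The nearer blank came to rest on top of the gauge bars, so I stood it upright in the tray's shorter compartment; the other blank was left standing where it was, and the job is handed in (about 23 s on the clock).

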